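Open the airbrush filter housing

ROBOT

A 6-joint arm with a two-finger parallel gripper is mounted at the origin on the work surface. World frame = base frame: x ahead of the robot, y to its left, z up, the work surface at z = 0. Lengths are in mm, angles in rad, forces in N, time in s.
With the tool pointing down it reaches from about 325 to 775 mm from the base axis. Payload 5.5 kg.
Tool frame: the origin (TCP) lies at the centre of the arm's flange, where the gripper is bolted on; the fingertips stand 182 mm ahead of it and the grasp point (between the pads) lies 163 mm ahead of it; z points along the fingers, x is the direction in which the jaws open and shut, and the axes are right-handed (so a half turn about z gives the same grasp; the last joint's range is limited). The gripper opens to 88 mm and grips with 3 to 60 N. Pads are 20 mm wide; open, the fingers measure 115 mm over their backs; the gripper's body (75 mm by 178 mm) begins 61 mm behind the grasp point.
Start: joints at [-1.164, 0.091, 1.231, -0, 1.82, -0.057], TCP at [268.412, -536.631, 404.631] pointing down, gripper open.
Joint ranges: [-2.87, 2.87], [-0.86, 2.18], [0.17, 2.46], [-1.51, 4.65], [0.06, 2.69], [-2.65, 2.65]. Speed limits (rad/s): [2.57, 2.57, 3.01, 3.14, 3.14, 3.14].

INTERFACE

Orientations are given as a unit quaternion [x, y, z, w].
In Python, from bench import manip gives the robot as it stands.
- The arm moves only by the tool apply_moves, never from a script. Its argument "commands" is a list of rows, each an object with "travel": the shift along the world's x, y, z in mm, a list of three; "spin": the turn about the world's z in rad. In form: [{"travel": [dx, dy, dz], "spin": spin}, ...]. A call has 1 to 20 rows; each row is the pose to reach, as a shift and turn from the pose commanded when the call began; what a row does not reach only later rows make up. A row lasts 1/8 s, in which the tool goes at most 62.5 mm and 10.7 degrees, less where a joint would pass 70% of its speed; a pose out of reach is approached as far as the arm can. A call with a gripper value outside its range is refused whole. "fingers" is the closure, from 0 (fully open) to 1 (shut), set as the call begins (left out, the last holds). The fingers move at their own pace and stop on an object; "force" is the grip in N (left out, the last holds). Time passes only in rows, so rows that repeat a pose let the fingers close. It gives the time, the measured TCP pose, the force and the opening at its end, in the units of the state.
- manip.get_obs(): the state, without advancing time (a new reading comes with each control period).
- manip.get_image(name): name is "scene" or "top" or "wrist"; returns the picture (384x512x3 uint8, red, green, blue); there is no depth.
- manip.calibration(name): a dict with "fx", "fy", "cx", "cy" (pixels), "rvec" (rotation vector, rad) and "tvec" (3), from world to camera coordinates, as OpenCV has them; the wrist camera has in their place "T_tool_cam" (4x4, takes a point from camera to tool coordinates, whose origin is the TCP and whose axes are the tool frame's). Camera axes: x right, y down, z forward; pixel columns grow to the right and rows downward; lengths in mm; the calibration is good to about 2 mm. A picture is of the moment at which its call begins: read the wrist's pose just before it. calibration takes no time and is no camera call.
- manip.hand_in(): hands the job in, once; it reports no verdict.
The state is a dict: "time_s": time; "qpos": joint angles; "joint_velocities": joint speeds; "joint_torque": joint torques, N m; "tool_pos": TCP position; "eef_rot": TCP orientation; "ft_force": force on the tool from outside, world axes, zero at the start; "torque": the same for the moment, N m; "opening": finger opening in mm.
Only numpy, scipy, OpenCV 4.12 (cv2) and the standard library are available. Lean on these libraries where they do the work, as an engineer would, in place of code of your own. Each camera call takes 0.05 s, during which the arm holds its last target.

TASK

Unscrew the black hexagonal cap from the airbrush line's filter housing, turning it anticlockwise over several grips and following it up as it climbs: the plastic thread is weak, so never pull, press or push hard on it. A spring under the cap will throw it off as it frees, so have hold of it at that moment, then set it down gently, right way up, in the round steel tray, and leave everything else on the mat where it is.

Things in the scene. Friction and masses are not known exactly. Their poses are not given: they have to be found in the camera images.
- cap: Black plastic screw cap, a hollow hexagonal prism, 50 mm across the flats, 58 mm across the corners, 40 mm tall, about 60 g, rubber-coated faces, an orange stripe on top. Origin: centre of its lower rim; z up along the screw axis; x along the stripe, at right angles to one flat, so flats face 0, 60, 120.. degrees from x. It starts screwed home and comes off anticlockwise seen from above.
- cap_center (a point): Centre of the cap, on its axis half-way up (20 mm from rim and top). A spring under the cap pushes it up with about 5 N at the start, 3 to 4 N when it frees. It stays where it is turned to when let go, but once off the thread it is thrown up unless held.
- housing: Filter housing, fixed: dark steel base disc 104 mm across, clear bowl, aluminium head 60 mm across whose flat shoulder is 85 mm above the base (side nipples and gauge stay below it). From the shoulder rises the white threaded neck, hidden by the cap, whose lower rim starts 4 mm above the shoulder. Origin: centre of the underside; z up along the screw axis.
- neck_top (a point): Centre of the neck's top face, 120.5 mm above the housing's underside. The steep right-hand thread frees the cap after 1.05 to 1.2 turns and some 15 to 30 mm of climb; its lead is not known exactly and it has under 1 mm of play: a gripper that turns the cap without following it up soon overloads the thread. It already bears the spring's 5 N and must never bear over 20 N in all, upward, downward and sideways together.
- tray: Round steel tray, fixed to the table, 124 mm across, 14 mm high, inner floor about 110 mm across and 3 mm thick. Origin: centre of the underside.
- tray_floor (a point): Centre of the tray's inner floor.
- mat: Green cutting mat on the table, 500 by 900 mm, 3 mm thick, everything stands on it; origin at the centre of its underside.
- coach: Maroon plastic coach body, 240 by 36 by 42 mm, loose bystander; origin under its centre.
- shed: Grey resin goods shed, 80 by 128 by 75 mm, loose bystander; origin under its centre.
- stop_a: Brass buffer stop, 34 by 32 by 25 mm, loose bystander; origin under its centre.
- stop_b: Second brass buffer stop, same size, loose bystander.
- pin_vise: Chrome pin vise lying on the mat, 10 mm thick, 100 mm long, loose bystander.
- paint_pot: Small glass paint jar, 32 mm across, 35 mm tall, loose bystander.
- driver: Screwdriver lying on the mat, 130 mm long, loose bystander.

How it is judged (in metres and radians):
On the way, in this order (a step that is already met when the one before it is completed fails the run):
1. the cap has been screwed up the thread by about half its climb, still straight on the neck (z of cap in the frame of housing between 0.1 and 0.111 m and horizontal distance between cap and housing below 0.004 m), for 0.05 s.
2. the cap has come free above the neck, in the gripper (z of cap in the frame of housing above 0.119 m and horizontal distance between cap and housing below 0.05 m and contact force between the fingers and cap above 1 N), for 0.05 s.
At the end, for the whole second after the job is handed in: The cap stands right way up (within 0.12 rad) on the floor of the steel tray, its axis within 40 mm of the tray's centre, at rest and released (horizontal distance between cap and tray_floor below 0.04 m and z of cap in the frame of tray below 0.008 m and angle between cap's own z axis and vertical below 0.12 rad and linear speed of cap below 0.02 m/s and contact force between cap and the fingers below 0.05 N); the robot touches nothing.
It fails at once if the thread is loaded with more than 20 N by the cap (contact force between cap and housing above 20 N).
It fails at once if the cap is off the neck in the air and not held (sprung off, or dropped) (z of cap in the frame of housing above 0.119 m and contact force between the fingers and cap below 0.05 N).
It fails at once if the cap touches the mat (contact force between cap and mat above 0.2 N).
It fails at once if the cap is set down harder than 40 N (contact force between cap and tray above 40 N).
It fails at once if a bystander (coach, shed, buffer stop, pin vise, paint jar, screwdriver) is moved by more than 15 mm (distance of any of coach, shed, stop_a, stop_b, pin_vise, paint_pot, driver from where it was at the start of the episode above 0.015 m).
It also fails if it takes over 72 s, if anything falls off the work surface, if the arm or the gripper's body presses on something with over 40 N, if the wrist force passes 120 N, or if a joint passes its speed limit or range.

## Working session

There is one attempt and no reset: what is moved stays moved. The work goes in short steps, Python scripts to look and compute and a tool call to move; the robot and the scene stay as the last step left them, time stands still between calls to the robot, and variables do not carry over. Pictures are saved under pics/ and viewed, and the job is handed in when it is done.

Besides the shell and the picture viewer there is one more tool, called after "Call:" by a JSON object that holds its "name" and its "arguments", one argument or row to a line. apply_moves: Moves the arm, as the interface text tells. Its arguments: {"type":"object","properties":{"commands":{"type":"array"},"fingers":{"type":"number"},"force":{"type":"number"}},"required":["commands"]}

```bash
mkdir -p pics; ls
python3 - <<'E'
from bench import manip
import cv2
for n in ("scene","top","wrist"):
    o=manip.get_obs()
    im=manip.get_image(n); cv2.imwrite(f"pics/{n}0.png",im[:,:,::-1]); print(n,{k:(v if not hasattr(v,'tolist') else v.tolist()) for k,v in manip.calibration(n).items()})
print(manip.get_obs())
E
```

```text
pics
scene {'fx': 490.45476972578746, 'fy': 490.45476972578746, 'cx': 262.1513262601653, 'cy': 194.82414323593486, 'rvec': [1.1916591620921664, 2.471779496117073, -0.8181470961061545], 'tvec': [330.91885336920217, -335.5876816005075, 1433.7615572998477]}
top {'fx': 407.31269478981505, 'fy': 407.31269478981505, 'cx': 257.7802121521108, 'cy': 189.64138394545537, 'rvec': [2.2141769018384436, -2.188378198886833, 0.11809404776966387], 'tvec': [31.0795779017716, 591.2611088301661, 964.1657796914876]}
wrist {'fx': 317.513112968178, 'fy': 317.513112968178, 'cx': 260.0173525933952, 'cy': 189.39626135005054, 'T_tool_cam': [[0.999999667168697, -0.0006161382681175142, 0.0005348234559008022, -0.25507739870522794], [0.0004371645670075825, 0.9581140305452971, 0.2863866501067841, -79.13225532213146], [-0.000688875631572087, -0.2863863209824779, 0.9581139810087755, 19.753676185629732], [0.0, 0.0, 0.0, 1.0]]}
{'time_s': 0.15, 'qpos': array([-1.16369163e+00,  9.16786841e-02,  1.23158672e+00,  1.67647758e-05,
        1.81979142e+00, -5.67056539e-02]), 'joint_velocities': array([ 0.00037667, -0.00075752, -0.00482565,  0.0006196 , -0.00048332,
        0.00071594]), 'joint_torque': array([ 1.40670425e-03, -4.47046351e+01, -4.06906879e+01,  6.98848930e-02,
        2.74298235e-02, -1.43044190e-04]), 'tool_pos': array([ 268.43291796, -536.65923092,  403.78348679]), 'eef_rot': array([ 8.50694439e-01, -5.25660001e-01, -5.95314510e-04, -4.26167230e-04]), 'ft_force': array([0.77756469, 0.02938009, 0.73778434]), 'torque': array([-0.02757088, -0.04166639,  0.02631796]), 'opening': 88.0186671747456}
```

View pics/top0.png

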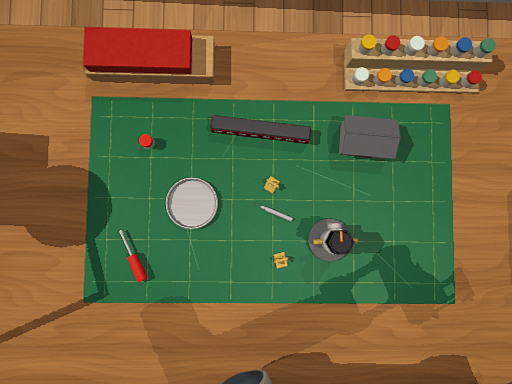

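View pics/scene0.png

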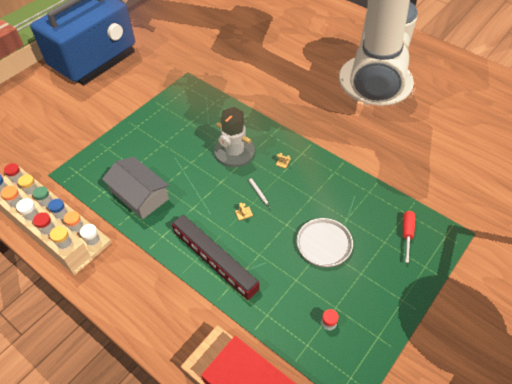

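View pics/wrist0.png

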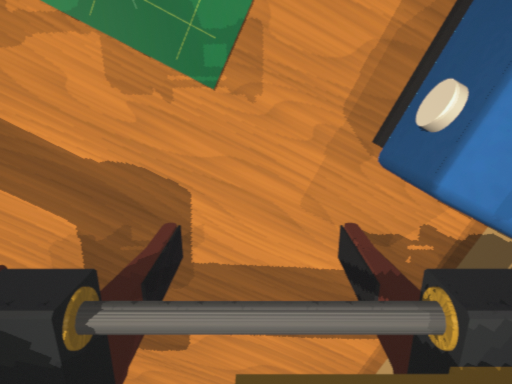

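```bash
cat > h.py <<'E'
import numpy as np, cv2
from scipy.spatial.transform import Rotation as R
from bench import manip
def cam(n,obs=None):
    c=manip.calibration(n); K=np.array([[c['fx'],0,c['cx']],[0,c['fy'],c['cy']],[0,0,1]])
    if n=='wrist':
        T=np.array(c['T_tool_cam']); Rw=R.from_quat(obs['eef_rot']).as_matrix()
        return K, Rw@T[:3,:3], Rw@T[:3,3]+obs['tool_pos']
    Rm,_=cv2.Rodrigues(np.array(c['rvec'])); return K, Rm.T, -Rm.T@np.array(c['tvec'])
def ray(n,uv,z,obs=None):
    K,A,o=cam(n,obs); uv=np.atleast_2d(np.float64(uv))
    d=(A@np.linalg.inv(K)@np.c_[uv,np.ones(len(uv))].T).T
    return o+d*((z-o[2])/d[:,2])[:,None]
def proj(n,P,obs=None):
    K,A,o=cam(n,obs); q=(np.atleast_2d(P)-o)@A; q=q@K.T; return q[:,:2]/q[:,2:]
E
python3 - <<'E'
from h import *
t=cv2.imread('pics/top0.png'); s=cv2.imread('pics/scene0.png')
cv2.imwrite('pics/tc.png',cv2.resize(t[205:275,290:380],None,fx=8,fy=8,interpolation=cv2.INTER_CUBIC))
cv2.imwrite('pics/sc.png',cv2.resize(s[95:180,190:290],None,fx=7,fy=7,interpolation=cv2.INTER_CUBIC))
for n,im in(('top',t),('scene',s)):
    h=cv2.cvtColor(im,cv2.COLOR_BGR2HSV)
    # tray: low sat bright
    m=((h[...,1]<45)&(h[...,2]>120)).astype(np.uint8)
    k,l,st,ce=cv2.connectedComponentsWithStats(m)
    for i in range(1,k):
        if st[i,4]>300: print(n,st[i],ce[i],ray(n,ce[i],6)[0])
    m=cv2.inRange(h,(8,150,120),(25,255,255))
    k,l,st,ce=cv2.connectedComponentsWithStats(m[100:290] if n=='top' else m)
    for i in range(1,k):
        if 8<st[i,4]<250: print(n,'or',st[i],ce[i]+(np.array([0,100]) if n=='top' else 0))
print(ray('top',[(330,240)],6),ray('top',[(341,241)],132))
E
```

```text
top [ 166  178   52   51 1974] [192.02684904 203.04812563] [557.11993405 197.32228103   6.        ]
top or [264  76  16  17 159] [271.18238994 184.26415094]
top or [ 10 103  19   2  27] [ 18.2962963 203.2962963]
top or [ 60 103  27   4  33] [ 73.87878788 205.06060606]
top or [ 35 112  51  10 121] [ 64.73553719 216.10743802]
top or [340 131   3  11  29] [340.93103448 236.17241379]
top or [313 139  10   5  45] [317.66666667 241.22222222]
top or [353 138   5   5  17] [355.11764706 239.70588235]
top or [274 152  14  16 161] [280.34782609 259.63354037]
scene [375  44  38  59 521] [401.52399232  71.03646833] [-76.44974155  42.56369549   6.        ]
scene [219 126  36  31 506] [236.24110672 143.66798419] [ 450.18505851 -151.0050249     6.        ]
scene [ 103  157   66   62 2087] [136.831816   184.83373263] [ 704.16431283 -252.02842635    6.        ]
scene [ 296  218   57   50 2195] [324.38177677 241.96400911] [554.13157936 195.01956233   6.        ]
scene or [226 116   6   5  14] [228.35714286 117.92857143]
scene or [ 19 179  15   9  47] [ 26.87234043 184.19148936]
scene or [  1 187  17  13 175] [  9.26857143 192.97142857]
scene or [ 63 216  17  10  66] [ 72.28787879 221.53030303]
scene or [ 50 232  18  10  48] [ 60.27083333 238.        ]
[[ 470.63601491 -140.68210318    6.        ]] [[ 474.91224802 -137.47499454  132.        ]]
```

View pics/tc.png

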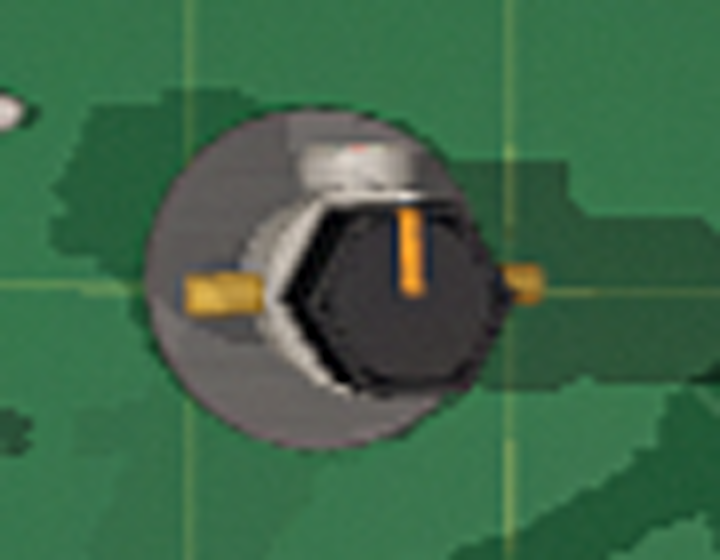

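View pics/sc.png

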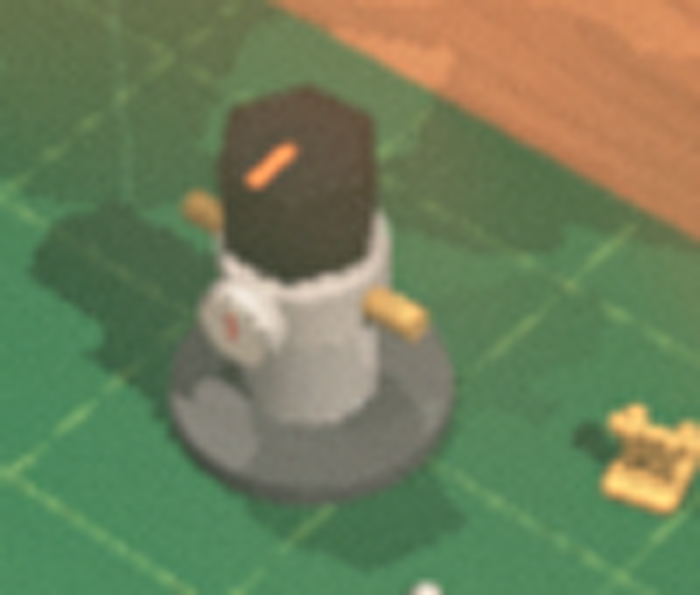

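Call:
{"name": "apply_moves", "arguments": {
  "commands": [
    {"travel": [20, 40, 0], "spin": 0},
    {"travel": [41, 80, 0], "spin": 0},
    {"travel": [62, 120, 0], "spin": 0},
    {"travel": [82, 160, 0], "spin": 0},
    {"travel": [103, 200, 0], "spin": 0},
    {"travel": [124, 240, 0], "spin": 0},
    {"travel": [144, 280, 0], "spin": 0},
    {"travel": [165, 320, 0], "spin": 0},
    {"travel": [186, 360, 0], "spin": 0},
    {"travel": [200, 388, 0], "spin": 0},
    {"travel": [206, 398, 0], "spin": 0},
    {"travel": [206, 398, 0], "spin": 0}
  ],
  "fingers": 0,
  "force": 4
}}

```text
time_s: 1.65
tool_pos: [474.5, -138.6, 404.4]
eef_rot: [0.851, -0.525, -0.0, 0.0]
ft_force: [-0.9, -0.2, -0.4]
opening: 87.9
```

Run:
```python
from h import *
import pickle
o=manip.get_obs(); im=manip.get_image('wrist')[:,:,::-1]; cv2.imwrite('pics/w1.png',im); pickle.dump(o,open('w1.pkl','wb'))
print(o['tool_pos'],o['eef_rot'],o['qpos'],o['ft_force'])
t=manip.get_image('top')
```

```text
[ 474.520733   -138.58671376  404.37175403] [ 8.50940575e-01 -5.25261862e-01 -2.37816076e-04  2.40164419e-04] [-3.52857736e-01 -1.92995215e-01  1.50574474e+00 -3.89107034e-04
  1.82940475e+00  7.53088565e-01] [-0.86605202 -0.23527369 -0.43569559]
```

View pics/w1.png

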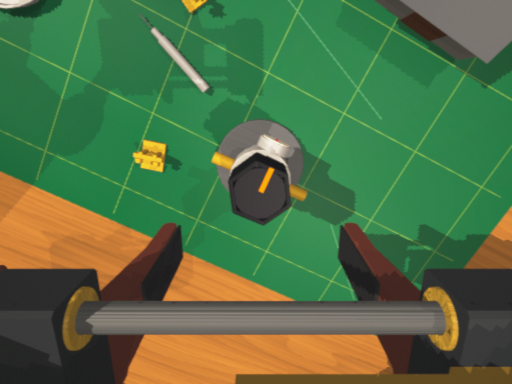

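Run:
```python
from h import *
import pickle
im=cv2.imread('pics/w1.png'); o=pickle.load(open('w1.pkl','rb'))
c=cv2.resize(im[115:235,200:320],None,fx=5,fy=5,interpolation=cv2.INTER_CUBIC)
cv2.imwrite('pics/w1c.png',np.clip(c.astype(float)*2,0,255).astype(np.uint8))
h=cv2.cvtColor(im,cv2.COLOR_BGR2HSV)
m=cv2.inRange(h,(8,150,120),(25,255,255)); m[:165]=0;m[200:]=0;m[:,:245]=0;m[:,285:]=0
ys,xs=np.nonzero(m); P=ray('wrist',np.c_[xs,ys],132,o)[:,:2]
c=P.mean(0); u,s,v=np.linalg.svd(P-c); d=v[0]*np.sign(v[0][0]); print(c,np.degrees(np.arctan2(d[1],d[0])),((P-c)@d).min(),((P-c)@d).max())
tt=cv2.imread('pics/top0.png');h=cv2.cvtColor(tt,cv2.COLOR_BGR2HSV)
m=cv2.inRange(h,(8,150,120),(25,255,255)); m[:228]=0;m[245:]=0;m[:,:336]=0;m[:,346:]=0
ys,xs=np.nonzero(m); P=ray('top',np.c_[xs,ys],132)[:,:2]
c=P.mean(0); u,s,v=np.linalg.svd(P-c); d=v[0]*np.sign(v[0][0]); print(c,np.degrees(np.arctan2(d[1],d[0])),((P-c)@d).min(),((P-c)@d).max())
# base disc in wrist
g=cv2.cvtColor(im,cv2.COLOR_BGR2HSV);
```

```text
[ 487.19773687 -137.4600426 ] 2.459676499649974 -11.70618618735718 11.366121242953271
[ 485.18867999 -137.3709284 ] 3.2770621950312786 -10.370479477403409 11.09967384757532
```

View pics/w1c.png

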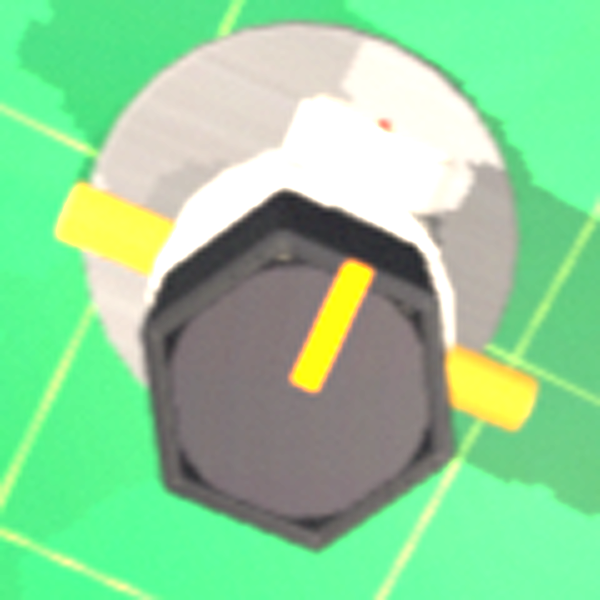

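Run:
```python
from h import *
import pickle
o=pickle.load(open('w1.pkl','rb'))
c=np.array([(146,328),(286,234),(434,302),(455,450),(320,548),(167,488)],float)/5+[200,115]-0.4
P=ray('wrist',c,132,o)[:,:2]; ce=P.mean(0); print(ce); v=P-ce; print(np.hypot(*v.T),np.degrees(np.arctan2(v[:,1],v[:,0]))%60)
# base disc extreme pts: centre from left/right/top edges at z~10
c=np.array([(300,22),(85,225),(518,260),(110,345),(500,140),(130,115)],float)/5+[200,115]-.4
P=ray('wrist',c,13,o)[:,:2]
A=np.c_[2*P,np.ones(len(P))]; s=np.linalg.lstsq(A,(P**2).sum(1),rcond=None)[0]; print(s[:2],np.sqrt(s[2]+s[:2]@s[:2]))
```

```text
[ 474.35610898 -138.34973662]
[27.99263004 27.24194932 26.87458971 27.71995898 27.89527877 28.26863214] [32.58948558 31.81480511 32.59711888 35.69702859 33.19958534 32.84712131]
[ 473.93702365 -139.08158853] 52.17586628944388
```

Call:
{"name": "apply_moves", "arguments": {
  "commands": [
    {"travel": [0, 0, 0], "spin": -0.12},
    {"travel": [0, 0, 0], "spin": -0.27},
    {"travel": [0, 0, 0], "spin": -0.42},
    {"travel": [0, 0, 0], "spin": -0.57},
    {"travel": [0, 0, 0], "spin": -0.72},
    {"travel": [0, 0, -15], "spin": -0.84},
    {"travel": [0, 0, -35], "spin": -0.92},
    {"travel": [0, 0, -55], "spin": -0.94},
    {"travel": [0, 0, -75], "spin": -0.94},
    {"travel": [0, 0, -92], "spin": -0.94},
    {"travel": [0, 0, -107], "spin": -0.94},
    {"travel": [0, 0, -118], "spin": -0.94},
    {"travel": [0, 0, -124], "spin": -0.94},
    {"travel": [0, 0, -125.6], "spin": -0.94},
    {"travel": [0, 0, -125.6], "spin": -0.94},
    {"travel": [0, 0, -125.6], "spin": -0.94}
  ]
}}

```text
time_s: 3.75
tool_pos: [474.5, -138.7, 279.6]
eef_rot: [-0.52, 0.854, -0.0, 0.0]
ft_force: [-0.1, 0.4, -0.5]
opening: 88.0
```

Run:
```python
from h import *
o=manip.get_obs(); im=manip.get_image('wrist')[:,:,::-1]; cv2.imwrite('pics/w2.png',im)
cv2.imwrite('pics/s2.png',manip.get_image('scene')[60:200,150:330,::-1].repeat(4,0).repeat(4,1))
for k in('tool_pos','ft_force','torque','qpos'):print(k,o[k].round(2))
print(R.from_quat(o['eef_rot']).as_matrix()[:,0])
```

```text
tool_pos [ 474.53 -138.66  279.65]
ft_force [-0.13  0.38 -0.5 ]
torque [ 0.11 -0.01  0.02]
qpos [-0.35 -0.19  1.72  0.    1.61  1.69]
[-4.58346013e-01 -8.88773823e-01 -1.57082120e-04]
```

View pics/w2.png

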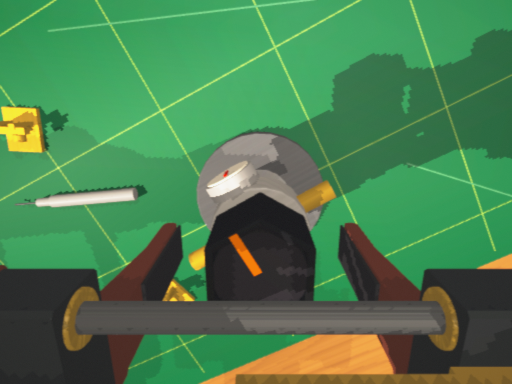

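View pics/s2.png

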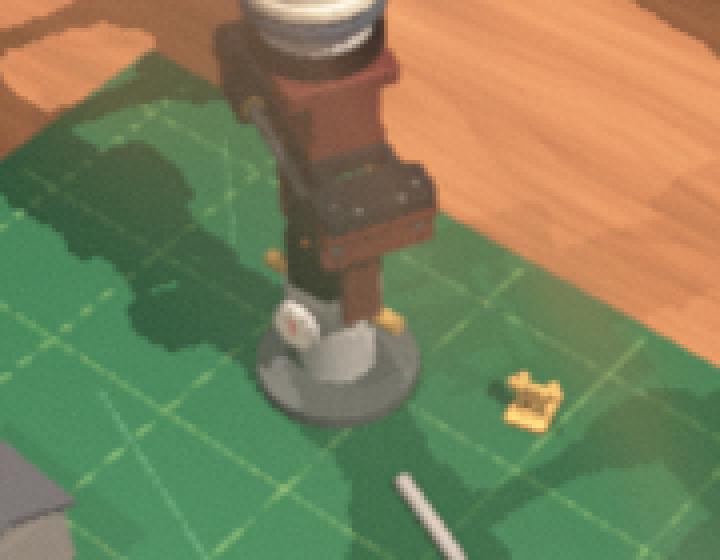

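Call:
{"name": "apply_moves", "arguments": {
  "commands": [
    {"travel": [0, 0, 0], "spin": 0},
    {"travel": [0, 0, 0], "spin": 0},
    {"travel": [0, 0, 0], "spin": 0},
    {"travel": [0, 0, 0], "spin": 0},
    {"travel": [0, 0, 0], "spin": 0},
    {"travel": [0, 0, 0], "spin": 0}
  ],
  "fingers": 1,
  "force": 4
}}

```text
time_s: 4.6
tool_pos: [474.4, -138.6, 279.0]
eef_rot: [-0.52, 0.854, 0.0, 0.0]
ft_force: [-0.3, -0.2, 0.4]
opening: 50.0
```

Run:
```python
from h import *
o=manip.get_obs()
for k in('tool_pos','ft_force','torque','opening'):print(k,np.round(o[k],2))
```

```text
tool_pos [ 474.43 -138.63  279.01]
ft_force [-0.28 -0.2   0.43]
torque [ 0.08 -0.02 -0.  ]
opening 50.04
```

Call:
{"name": "apply_moves", "arguments": {
  "commands": [
    {"travel": [0, 0, 0.16], "spin": 0.05},
    {"travel": [0, 0, 0.32], "spin": 0.1},
    {"travel": [0, 0, 0.48], "spin": 0.15},
    {"travel": [0, 0, 0.64], "spin": 0.2},
    {"travel": [0, 0, 0.8], "spin": 0.25},
    {"travel": [0, 0, 0.96], "spin": 0.3},
    {"travel": [0, 0, 0.96], "spin": 0.3}
  ]
}}

```text
time_s: 5.48
tool_pos: [474.4, -138.7, 280.0]
eef_rot: [-0.642, 0.767, -0.0, -0.0]
ft_force: [-0.1, 0.1, 0.9]
opening: 50.0
```

```bash
cat > st.py <<'E'
from h import *
o=manip.get_obs()
for k in('time_s','tool_pos','ft_force','torque','opening'):print(k,np.round(o[k],2))
x=R.from_quat(o['eef_rot']).as_matrix()[:,0]; print('yaw',np.arctan2(x[1],x[0]).round(3))
E
python3 st.py
```

```text
time_s 5.48
tool_pos [ 474.42 -138.67  280.05]
ft_force [-0.06  0.09  0.9 ]
torque [-0.04 -0.04  0.08]
opening 49.97
yaw -1.747
```

Call:
{"name": "apply_moves", "arguments": {
  "commands": [
    {"travel": [0, 0, 0.22], "spin": 0.07},
    {"travel": [0, 0, 0.44], "spin": 0.14},
    {"travel": [0, 0, 0.67], "spin": 0.21},
    {"travel": [0, 0, 0.9], "spin": 0.28},
    {"travel": [0, 0, 1.1], "spin": 0.35},
    {"travel": [0, 0, 1.28], "spin": 0.4}
  ]
}}

```text
time_s: 6.22
tool_pos: [474.5, -138.7, 281.3]
eef_rot: [0.782, -0.624, 0.0, -0.0]
ft_force: [1.1, 0.7, 0.7]
opening: 49.7
```

```bash
python3 st.py
```

```text
time_s 6.22
tool_pos [ 474.47 -138.67  281.3 ]
ft_force [1.13 0.68 0.67]
torque [-0.06 -0.09 -0.04]
opening 49.68
yaw -1.347
```

Call:
{"name": "apply_moves", "arguments": {
  "commands": [
    {"travel": [0, 0, 0.25], "spin": 0.08},
    {"travel": [0, 0, 0.51], "spin": 0.16},
    {"travel": [0, 0, 0.77], "spin": 0.24},
    {"travel": [0, 0, 1.02], "spin": 0.32},
    {"travel": [0, 0, 1.28], "spin": 0.4},
    {"travel": [0, 0, 1.6], "spin": 0.5}
  ]
}}

```text
time_s: 6.98
tool_pos: [474.5, -138.7, 283.0]
eef_rot: [0.912, -0.41, 0.0, -0.0]
ft_force: [0.8, -0.9, -0.1]
opening: 49.5
```

```bash
cat > av.py <<'E'
from h import *
import sys
F=[];T=[];P=[]
for i in range(5):
    o=manip.get_obs(); F.append(o['ft_force']);T.append(o['torque']);P.append(o['tool_pos'])
    if i<4:
        im=manip.get_image('wrist')
cv2.imwrite(sys.argv[1],im[:,:,::-1])
print('F',np.mean(F,0).round(2),np.std(F,0).round(2),'T',np.mean(T,0).round(3),'P',np.mean(P,0).round(2),o['opening'],o['time_s'])
x=R.from_quat(o['eef_rot']).as_matrix()[:,0]; print('yaw',np.arctan2(x[1],x[0]).round(3))
E
python3 av.py pics/a1.png
```

```text
F [ 0.33 -0.15  0.38] [0.39 0.76 0.67] T [-0.006 -0.052  0.031] P [ 474.47 -138.62  282.98] 49.998812310195355 7.175
yaw -0.85
```

View pics/a1.png

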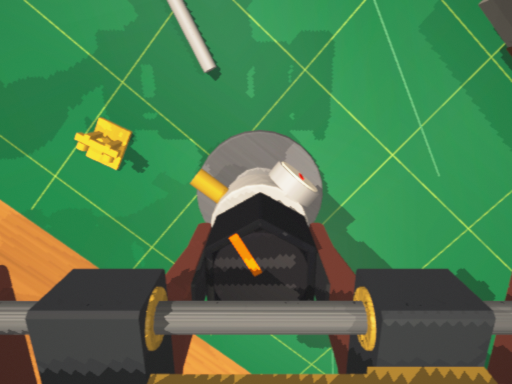

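```bash
cat > strp.py <<'E'
from h import *
import sys
for f in sys.argv[1:]:
    im=cv2.imread(f).astype(float); w=np.clip(im[:,:,2]-im[:,:,0]-60,0,None); 
    w[:225]=0;w[285:]=0;w[:,:222]=0;w[:,275:]=0
    m=(w>20).astype(np.uint8); k,l,s,c=cv2.connectedComponentsWithStats(m); i=1+np.argmax(s[1:,4])
    mm=(cv2.dilate((l==i).astype(np.uint8),np.ones((3,3))))*w
    M=cv2.moments(mm); ang=.5*np.arctan2(2*M['mu11'],M['mu20']-M['mu02'])
    print(f,M['m10']/M['m00'],M['m01']/M['m00'],np.degrees(ang),s[i])
E
python3 strp.py pics/w2.png pics/a1.png
```

```text
pics/w2.png 245.63387139222738 255.53525163025998 56.23286154573032 [229 234  33  42 475]
pics/a1.png 244.30646661705293 253.2348766744631 55.816203390263574 [228 233  34  43 487]
```

Call:
{"name": "apply_moves", "arguments": {
  "commands": [
    {"travel": [0, 0, 0.32], "spin": 0.1},
    {"travel": [0, 0, 0.64], "spin": 0.2},
    {"travel": [0, 0, 0.96], "spin": 0.3},
    {"travel": [0, 0, 1.28], "spin": 0.4},
    {"travel": [0, 0, 1.6], "spin": 0.5},
    {"travel": [0, 0, 1.92], "spin": 0.6}
  ]
}}

```text
time_s: 7.92
tool_pos: [474.5, -138.6, 284.9]
eef_rot: [0.992, -0.123, 0.0, -0.0]
ft_force: [0.9, 1.1, 0.5]
opening: 50.2
```

```bash
python3 av.py pics/a2.png; python3 strp.py pics/a2.png
```

```text
F [-0.03  0.58  0.82] [0.58 0.33 0.45] T [ 0.046 -0.141  0.033] P [ 474.46 -138.57  284.93] 50.17992265919482 8.125
yaw -0.25
pics/a2.png 245.05531439755106 254.45147287599738 56.282774461488785 [228 233  34  44 496]
```

Call:
{"name": "apply_moves", "arguments": {
  "commands": [
    {"travel": [0, 0, 0.4], "spin": 0.1},
    {"travel": [0, 0, 0.8], "spin": 0.2},
    {"travel": [0, 0, 1.2], "spin": 0.3},
    {"travel": [0, 0, 1.6], "spin": 0.4},
    {"travel": [0, 0, 2.0], "spin": 0.5},
    {"travel": [0, 0, 2.4], "spin": 0.6}
  ]
}}

```text
time_s: 8.88
tool_pos: [474.4, -138.5, 287.0]
eef_rot: [0.984, 0.176, 0.0, -0.0]
ft_force: [0.6, 0.8, -1.1]
opening: 49.9
```

```bash
python3 av.py pics/a3.png; python3 strp.py pics/a3.png
```

```text
F [0.05 0.87 0.03] [0.43 0.61 0.7 ] T [ 0.091 -0.156  0.041] P [ 474.4  -138.56  287.07] 49.98057501061814 9.075
yaw 0.35
pics/a3.png 245.06025901347067 254.41485489302696 56.18125824509151 [228 233  35  44 499]
```

View pics/a3.png

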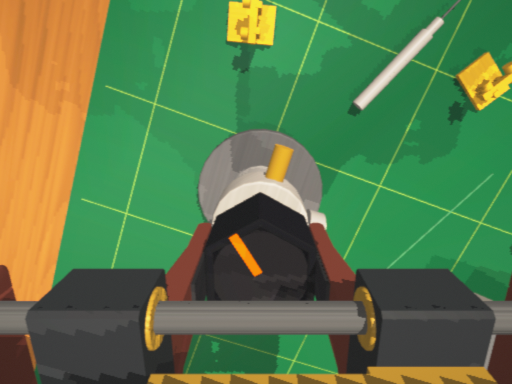

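Call:
{"name": "apply_moves", "arguments": {
  "commands": [
    {"travel": [0, 0, 0.36], "spin": 0.1},
    {"travel": [0, 0, 0.72], "spin": 0.2},
    {"travel": [0, 0, 1.08], "spin": 0.3},
    {"travel": [0, 0, 1.44], "spin": 0.4},
    {"travel": [0, 0, 1.8], "spin": 0.5},
    {"travel": [0, 0, 2.16], "spin": 0.6}
  ]
}}

```text
time_s: 9.82
tool_pos: [474.4, -138.7, 289.0]
eef_rot: [0.889, 0.459, -0.0, -0.0]
ft_force: [1.1, 0.4, -1.5]
opening: 50.0
```

```bash
python3 av.py pics/a4.png; python3 strp.py pics/a4.png
```

```text
F [ 0.07  1.04 -1.07] [0.62 0.52 0.48] T [ 0.154 -0.084  0.041] P [ 474.33 -138.59  289.01] 49.91759946418861 10.025
yaw 0.95
pics/a4.png 244.0873061539541 252.83966037471055 56.22286826161978 [228 233  34  43 474]
```

Call:
{"name": "apply_moves", "arguments": {
  "commands": [
    {"travel": [0, 0, 0.2], "spin": 0.1},
    {"travel": [0, 0, 0.5], "spin": 0.2},
    {"travel": [0, 0, 0.8], "spin": 0.3},
    {"travel": [0, 0, 1.1], "spin": 0.4},
    {"travel": [0, 0, 1.4], "spin": 0.5},
    {"travel": [0, 0, 1.75], "spin": 0.6}
  ]
}}

```text
time_s: 10.78
tool_pos: [474.5, -138.6, 290.9]
eef_rot: [0.713, 0.701, 0.0, 0.0]
ft_force: [1.5, 0.0, -0.6]
opening: 50.1
```

```bash
python3 av.py pics/a5.png; python3 strp.py pics/a5.png
```

```text
F [-0.02  0.31 -0.98] [0.95 0.51 0.31] T [ 0.172 -0.114  0.059] P [ 474.4  -138.63  290.97] 50.14999117762802 10.975
yaw 1.549
pics/a5.png 246.02272635367382 255.867281329613 56.381218039640146 [229 234  33  42 440]
```

Call:
{"name": "apply_moves", "arguments": {
  "commands": [
    {"travel": [0, 0, 0.3], "spin": 0.1},
    {"travel": [0, 0, 0.6], "spin": 0.2},
    {"travel": [0, 0, 0.9], "spin": 0.3},
    {"travel": [0, 0, 1.2], "spin": 0.4},
    {"travel": [0, 0, 1.5], "spin": 0.5},
    {"travel": [0, 0, 1.85], "spin": 0.6}
  ]
}}

```text
time_s: 11.72
tool_pos: [474.5, -138.6, 293.0]
eef_rot: [0.474, 0.88, 0.0, 0.0]
ft_force: [1.1, 1.2, -1.4]
opening: 49.8
```

```bash
python3 av.py pics/a6.png; python3 strp.py pics/a6.png
```

```text
F [-0.46  0.39 -0.84] [0.94 0.71 0.45] T [ 0.114 -0.091  0.036] P [ 474.39 -138.67  292.99] 49.77668826116597 11.925
yaw 2.149
pics/a6.png 244.17989713774597 253.03774278047533 55.9806644006828 [229 234  33  42 470]
```

View pics/a6.png

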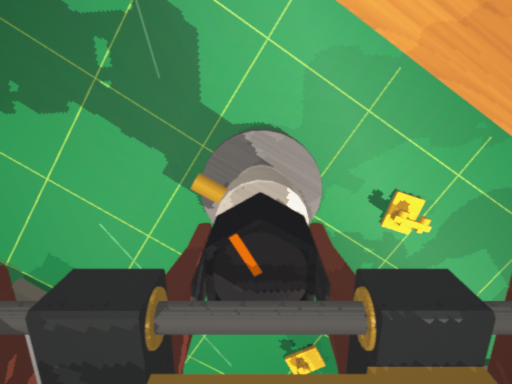

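Call:
{"name": "apply_moves", "arguments": {
  "commands": [
    {"travel": [0, 0, 0], "spin": 0},
    {"travel": [0, 0, 0], "spin": 0},
    {"travel": [0, 0, 0], "spin": 0},
    {"travel": [0, 0, 0], "spin": 0},
    {"travel": [0, 0, 0], "spin": -0.1},
    {"travel": [0, 0, 0], "spin": -0.25},
    {"travel": [0, 0, 0], "spin": -0.42},
    {"travel": [0, 0, 0], "spin": -0.6},
    {"travel": [0, 0, 0], "spin": -0.78},
    {"travel": [0, 0, 0], "spin": -0.96},
    {"travel": [0, 0, 0], "spin": -1.14},
    {"travel": [0, 0, 0], "spin": -1.32},
    {"travel": [0, 0, 0], "spin": -1.5},
    {"travel": [0, 0, 0], "spin": -1.68},
    {"travel": [0, 0, 0], "spin": -1.86},
    {"travel": [0, 0, 0], "spin": -2.04},
    {"travel": [0, 0, 0], "spin": -2.22},
    {"travel": [0, 0, 0], "spin": -2.4},
    {"travel": [0, 0, 0], "spin": -2.58},
    {"travel": [0, 0, 0], "spin": -2.76}
  ],
  "fingers": 0
}}

```text
time_s: 14.42
tool_pos: [474.4, -138.6, 293.0]
eef_rot: [0.953, -0.302, 0.0, -0.0]
ft_force: [-0.4, 0.1, 0.7]
opening: 88.0
```

Call:
{"name": "apply_moves", "arguments": {
  "commands": [
    {"travel": [0, 0, 0], "spin": -0.18},
    {"travel": [0, 0, 0], "spin": -0.36},
    {"travel": [0, 0, 0], "spin": -0.54},
    {"travel": [0, 0, 0], "spin": -0.72},
    {"travel": [0, 0, 0], "spin": -0.9},
    {"travel": [0, 0, 0], "spin": -1.08},
    {"travel": [0, 0, 0], "spin": -1.24},
    {"travel": [0, 0, 0], "spin": -1.36},
    {"travel": [0, 0, 0], "spin": -1.43},
    {"travel": [0, 0, 0], "spin": -1.43},
    {"travel": [0, 0, 0], "spin": -1.43}
  ]
}}

```text
time_s: 15.8
tool_pos: [474.4, -138.6, 293.0]
eef_rot: [-0.525, 0.851, 0.0, 0.0]
ft_force: [-0.1, -0.4, 0.1]
opening: 87.7
```

```bash
python3 av.py pics/b0.png; python3 strp.py pics/b0.png
python3 - <<'E'
from h import *
cv2.imwrite('pics/sb.png',manip.get_image('scene')[60:200,150:330,::-1].repeat(4,0).repeat(4,1))
E
```

```text
F [-0.05 -0.16 -0.01] [0.36 0.23 0.62] T [0.072 0.025 0.008] P [ 474.41 -138.63  292.94] 87.6451580658065 16.0
yaw -2.036
pics/b0.png 268.9605734767025 275.5300886625165 -0.6070108126122203 [263 271  12  10 117]
```

View pics/b0.png

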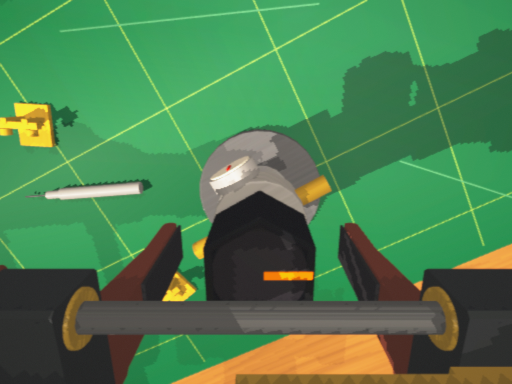

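View pics/sb.png

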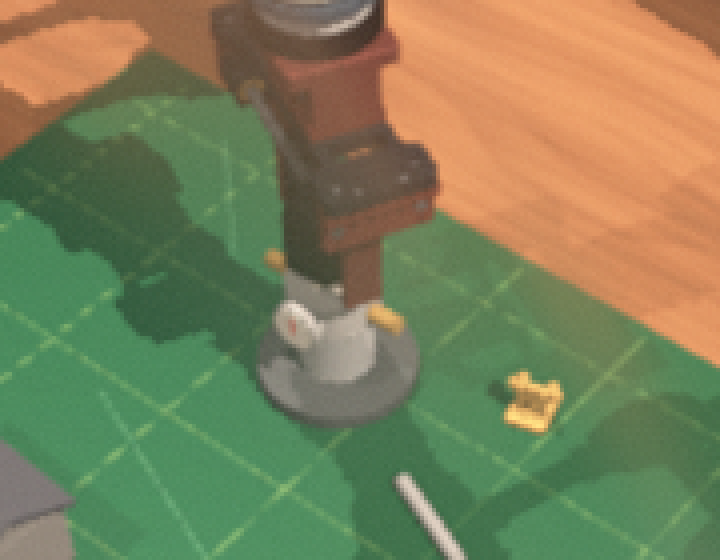

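Call:
{"name": "apply_moves", "arguments": {
  "commands": [
    {"travel": [0, 0, 0], "spin": 0},
    {"travel": [0, 0, 0], "spin": 0},
    {"travel": [0, 0, 0], "spin": 0},
    {"travel": [0, 0, 0], "spin": 0},
    {"travel": [0, 0, 0], "spin": 0},
    {"travel": [0, 0, 0], "spin": 0}
  ],
  "fingers": 1,
  "force": 6
}}

```text
time_s: 16.8
tool_pos: [474.4, -138.6, 293.0]
eef_rot: [-0.525, 0.851, 0.0, 0.0]
ft_force: [-0.7, -0.4, -0.1]
opening: 49.9
```

```bash
python3 av.py pics/b1.png
```

```text
F [ 0.26 -0.09  0.48] [0.56 0.37 0.38] T [ 0.101 -0.016  0.011] P [ 474.43 -138.6   292.99] 49.671778400579775 17.0
yaw -2.037
```

Call:
{"name": "apply_moves", "arguments": {
  "commands": [
    {"travel": [0, 0, 0.33], "spin": 0.1},
    {"travel": [0, 0, 0.66], "spin": 0.2},
    {"travel": [0, 0, 0.99], "spin": 0.3},
    {"travel": [0, 0, 1.32], "spin": 0.4},
    {"travel": [0, 0, 1.65], "spin": 0.5},
    {"travel": [0, 0, 1.98], "spin": 0.6},
    {"travel": [0, 0, 2.31], "spin": 0.7},
    {"travel": [0, 0, 2.64], "spin": 0.8}
  ]
}}

```text
time_s: 18.0
tool_pos: [474.5, -138.6, 295.6]
eef_rot: [0.816, -0.578, 0.0, -0.0]
ft_force: [0.3, 0.7, -0.3]
opening: 49.9
```

```bash
python3 av.py pics/b2.png
```

```text
F [0.65 0.7  0.46] [0.42 0.28 0.44] T [ 0.054 -0.033  0.038] P [ 474.46 -138.62  295.64] 49.87577324495052 18.2
yaw -1.239
```

Call:
{"name": "apply_moves", "arguments": {
  "commands": [
    {"travel": [0, 0, 0.33], "spin": 0.1},
    {"travel": [0, 0, 0.66], "spin": 0.2},
    {"travel": [0, 0, 0.99], "spin": 0.3},
    {"travel": [0, 0, 1.32], "spin": 0.4},
    {"travel": [0, 0, 1.65], "spin": 0.5},
    {"travel": [0, 0, 1.98], "spin": 0.6},
    {"travel": [0, 0, 2.31], "spin": 0.7},
    {"travel": [0, 0, 2.64], "spin": 0.8}
  ]
}}

```text
time_s: 19.2
tool_pos: [474.4, -138.6, 298.2]
eef_rot: [0.976, -0.216, 0.0, -0.0]
ft_force: [0.7, 0.9, -0.0]
opening: 50.1
```

```bash
python3 av.py pics/b3.png
```

```text
F [0.04 0.19 0.32] [0.54 0.43 0.29] T [ 0.014 -0.027  0.036] P [ 474.4  -138.65  298.26] 49.893353221124705 19.4
yaw -0.44
```

Call:
{"name": "apply_moves", "arguments": {
  "commands": [
    {"travel": [0, 0, 0], "spin": 0},
    {"travel": [0, 0, 0], "spin": 0},
    {"travel": [0, 0, 0.33], "spin": 0.1},
    {"travel": [0, 0, 0.66], "spin": 0.2},
    {"travel": [0, 0, 0.99], "spin": 0.3},
    {"travel": [0, 0, 1.32], "spin": 0.4},
    {"travel": [0, 0, 1.65], "spin": 0.5},
    {"travel": [0, 0, 1.98], "spin": 0.6}
  ],
  "fingers": 1,
  "force": 18
}}

```text
time_s: 20.4
tool_pos: [474.5, -138.6, 300.2]
eef_rot: [0.997, 0.083, 0.0, 0.0]
ft_force: [0.7, 0.9, 0.1]
opening: 50.2
```

```bash
python3 av.py pics/b4.png
```

```text
F [0.09 0.48 0.86] [0.46 0.37 0.38] T [-0.022 -0.077  0.012] P [ 474.45 -138.64  300.22] 49.874128606667554 20.6
yaw 0.161
```

Call:
{"name": "apply_moves", "arguments": {
  "commands": [
    {"travel": [0, 0, 0.33], "spin": 0.1},
    {"travel": [0, 0, 0.66], "spin": 0.2},
    {"travel": [0, 0, 0.99], "spin": 0.3},
    {"travel": [0, 0, 1.32], "spin": 0.4},
    {"travel": [0, 0, 1.65], "spin": 0.5}
  ]
}}

```text
time_s: 21.22
tool_pos: [474.5, -138.6, 301.9]
eef_rot: [0.945, 0.326, 0.0, 0.0]
ft_force: [0.6, -0.2, 0.1]
opening: 49.8
```

```bash
python3 av.py pics/b5.png
```

```text
F [0.22 0.23 0.51] [0.45 0.36 0.31] T [ 0.005 -0.157  0.011] P [ 474.44 -138.64  301.92] 49.723094012695505 21.425
yaw 0.66
```

Total turn is now 6.9 rad, with no spring force seen on the tool yet. I'll keep going.

Call:
{"name": "apply_moves", "arguments": {
  "commands": [
    {"travel": [0, 0, 0.33], "spin": 0.1},
    {"travel": [0, 0, 0.66], "spin": 0.2},
    {"travel": [0, 0, 0.99], "spin": 0.3},
    {"travel": [0, 0, 1.32], "spin": 0.4},
    {"travel": [0, 0, 1.32], "spin": 0.4}
  ]
}}

```text
time_s: 22.05
tool_pos: [474.5, -138.7, 303.6]
eef_rot: [0.863, 0.506, 0.0, 0.0]
ft_force: [0.6, -0.6, 2.9]
opening: 49.9
```

```bash
python3 av.py pics/b6.png
```

```text
F [ 0.58 -0.29  2.7 ] [0.35 0.34 0.32] T [-0.022 -0.203 -0.012] P [ 474.47 -138.7   303.5 ] 49.6193735283037 22.25
yaw 1.061
```

Call:
{"name": "apply_moves", "arguments": {
  "commands": [
    {"travel": [0, 0, 0.33], "spin": 0.1},
    {"travel": [0, 0, 0.66], "spin": 0.2},
    {"travel": [0, 0, 0.99], "spin": 0.3},
    {"travel": [0, 0, 1.4], "spin": 0.4},
    {"travel": [0, 0, 1.4], "spin": 0.4}
  ]
}}

```text
time_s: 22.88
tool_pos: [474.4, -138.6, 304.6]
eef_rot: [0.745, 0.667, -0.0, -0.0]
ft_force: [-0.5, 0.6, 1.8]
opening: 50.2
```

```bash
python3 av.py pics/b7.png
```

```text
F [-0.21 -0.09  2.06] [0.53 0.59 0.36] T [ 0.046 -0.14  -0.01 ] P [ 474.4  -138.62  304.56] 49.93532126095272 23.075
yaw 1.461
```

View pics/b7.png

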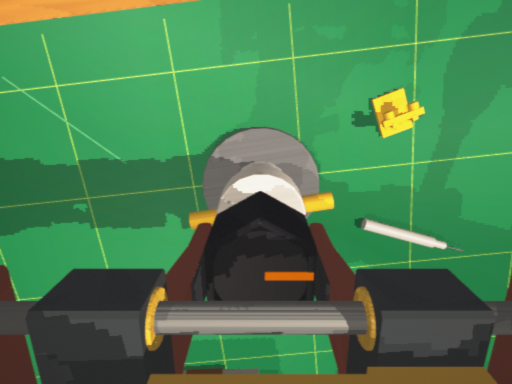

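Call:
{"name": "apply_moves", "arguments": {
  "commands": [
    {"travel": [0, 0, 0.7], "spin": 0},
    {"travel": [0, 0, 1.5], "spin": 0},
    {"travel": [0, 0, 2.3], "spin": 0},
    {"travel": [0, 0, 3], "spin": 0}
  ]
}}

```text
time_s: 23.58
tool_pos: [474.4, -138.6, 307.3]
eef_rot: [0.744, 0.668, -0.0, -0.0]
ft_force: [1.2, 0.1, -0.8]
opening: 50.0
```

```bash
python3 av.py pics/b8.png
```

```text
F [0.28 0.52 0.15] [0.5  0.64 0.82] T [ 0.062 -0.127  0.001] P [ 474.35 -138.6   307.24] 49.93433831812011 23.775
yaw 1.463
```

Call:
{"name": "apply_moves", "arguments": {
  "commands": [
    {"travel": [0, 0, 1.5], "spin": 0},
    {"travel": [0, 0, 4], "spin": 0},
    {"travel": [0, 0, 8], "spin": 0},
    {"travel": [0, 0, 14], "spin": 0},
    {"travel": [0, 0, 22], "spin": 0},
    {"travel": [0, 0, 32], "spin": 0},
    {"travel": [0, 0, 42], "spin": 0},
    {"travel": [0, 0, 52], "spin": 0},
    {"travel": [0, 0, 58], "spin": 0},
    {"travel": [0, 0, 60], "spin": 0}
  ]
}}

```text
time_s: 25.02
tool_pos: [474.5, -138.6, 368.1]
eef_rot: [0.744, 0.668, 0.0, 0.0]
ft_force: [-0.5, -0.8, -1.3]
opening: 49.7
```

```bash
python3 av.py pics/c0.png
python3 - <<'E'
from h import *
cv2.imwrite('pics/sc2.png',manip.get_image('scene')[60:200,150:330,::-1].repeat(4,0).repeat(4,1))
E
```

```text
F [ 0.11 -0.   -0.88] [0.36 0.43 0.32] T [ 0.07  -0.137  0.008] P [ 474.43 -138.63  367.63] 50.01415857347101 25.225
yaw 1.463
```

View pics/sc2.png

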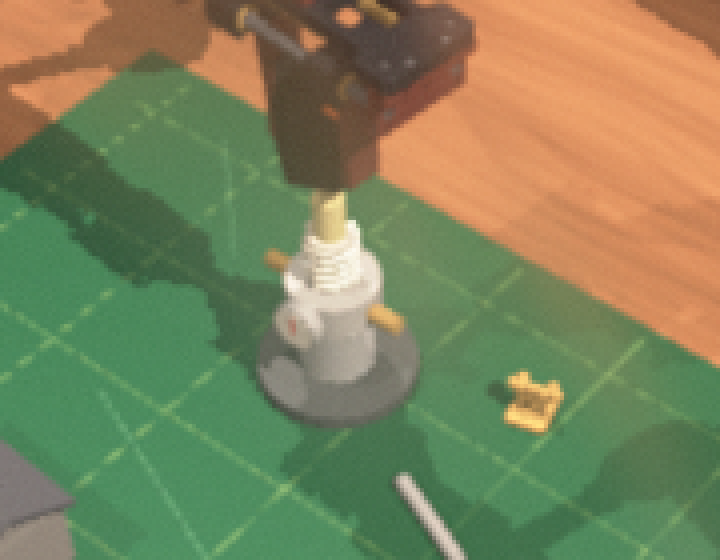

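Call:
{"name": "apply_moves", "arguments": {
  "commands": [
    {"travel": [0, 0, 10], "spin": 0},
    {"travel": [0, 0, 22], "spin": 0},
    {"travel": [0, 0, 36], "spin": 0},
    {"travel": [0, 0, 48], "spin": 0},
    {"travel": [0, 0, 56], "spin": 0},
    {"travel": [0, 0, 60], "spin": 0},
    {"travel": [0, 0, 60], "spin": 0}
  ]
}}

```text
time_s: 26.15
tool_pos: [474.4, -138.7, 427.6]
eef_rot: [0.744, 0.668, -0.0, 0.0]
ft_force: [0.2, 0.3, -0.9]
opening: 49.5
```

Run:
```python
from h import *
im=manip.get_image('scene')[:,:,::-1];cv2.imwrite('pics/sc3.png',cv2.resize(im[10:190,150:330],None,fx=3.3,fy=3.3))
print(proj('scene',[[474,-138.5,123.5],[474,-138.5,160],[474,-138.5,200],[474,-138.5,240]])-[150,10])
```

```text
[[ 81.86430022 108.12121507]
 [ 81.14295363  96.69890317]
 [ 80.30844685  83.48473297]
 [ 79.42392225  69.47854516]]
```

View pics/sc3.png

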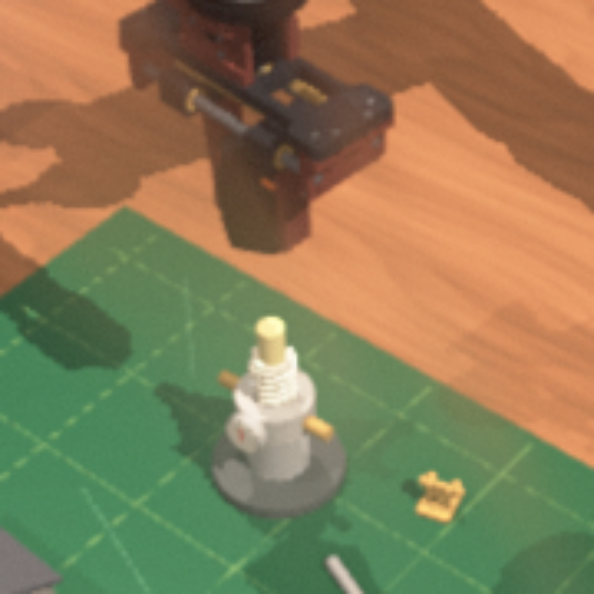

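Call:
{"name": "apply_moves", "arguments": {
  "commands": [
    {"travel": [2, 10, 0], "spin": 0},
    {"travel": [7, 30, 0], "spin": 0},
    {"travel": [14, 58, 0], "spin": 0},
    {"travel": [22, 92, 0], "spin": 0},
    {"travel": [31, 128, 0], "spin": 0},
    {"travel": [40, 164, -10], "spin": 0},
    {"travel": [48, 200, -25], "spin": 0},
    {"travel": [57, 236, -40], "spin": 0},
    {"travel": [65, 270, -60], "spin": 0},
    {"travel": [72, 300, -80], "spin": 0},
    {"travel": [78, 322, -100], "spin": 0},
    {"travel": [80, 331, -120], "spin": 0},
    {"travel": [81, 334.6, -135], "spin": 0},
    {"travel": [81, 334.6, -145], "spin": 0},
    {"travel": [81, 334.6, -145], "spin": 0},
    {"travel": [81, 334.6, -145], "spin": 0}
  ]
}}

```text
time_s: 28.2
tool_pos: [555.6, 195.5, 283.6]
eef_rot: [0.744, 0.668, 0.001, 0.0]
ft_force: [-0.4, -0.0, -0.1]
opening: 49.7
```

```bash
python3 av.py pics/d0.png
python3 - <<'E'
from h import *
im=manip.get_image('scene')[:,:,::-1];cv2.imwrite('pics/d0s.png',cv2.resize(im[120:290,220:440],None,fx=3.3,fy=3.3))
E
```

```text
F [-0.12 -0.18 -0.56] [0.31 0.36 0.38] T [ 0.06  -0.118  0.002] P [555.59 195.64 283.63] 49.757304887774914 28.4
yaw 1.463
```

View pics/d0.png

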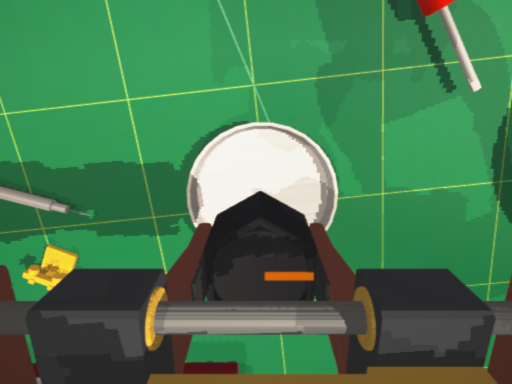

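View pics/d0s.png

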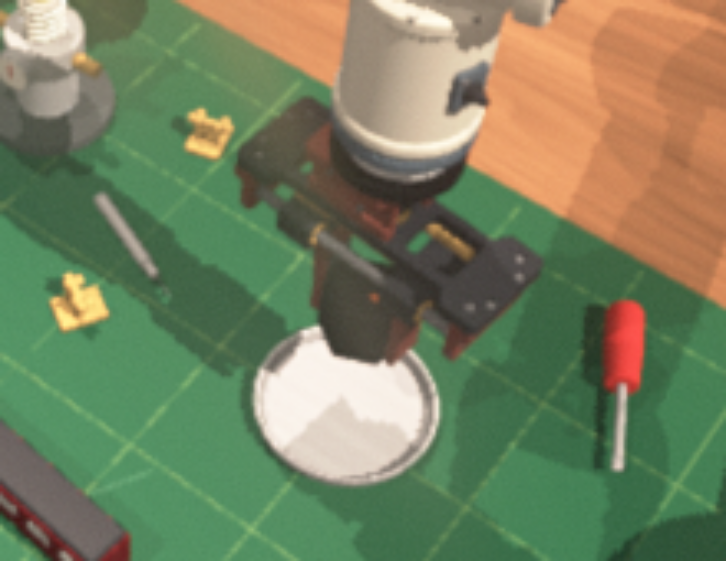

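Call:
{"name": "apply_moves", "arguments": {
  "commands": [
    {"travel": [0, 0, -8], "spin": 0},
    {"travel": [0, 0, -20], "spin": 0},
    {"travel": [0, 0, -34], "spin": 0},
    {"travel": [0, 0, -48], "spin": 0},
    {"travel": [0, 0, -62], "spin": 0},
    {"travel": [0, 0, -73], "spin": 0},
    {"travel": [0, 0, -80], "spin": 0},
    {"travel": [0, 0, -84], "spin": 0},
    {"travel": [0, 0, -86], "spin": 0},
    {"travel": [0, 0, -86], "spin": 0},
    {"travel": [0, 0, -86], "spin": 0}
  ]
}}

```text
time_s: 29.82
tool_pos: [555.6, 196.0, 197.1]
eef_rot: [0.744, 0.668, 0.0, 0.0]
ft_force: [-0.6, -0.3, -0.7]
opening: 50.1
```

```bash
python3 av.py pics/d1.png
python3 - <<'E'
from h import *
im=manip.get_image('scene')[:,:,::-1];cv2.imwrite('pics/d1s.png',cv2.resize(im[170:290,270:390],None,fx=5,fy=5))
E
```

```text
F [-0.12  0.04 -0.46] [0.57 0.42 0.36] T [ 0.043 -0.153  0.006] P [555.5  196.   196.96] 49.96877727675467 30.025
yaw 1.463
```

View pics/d1s.png

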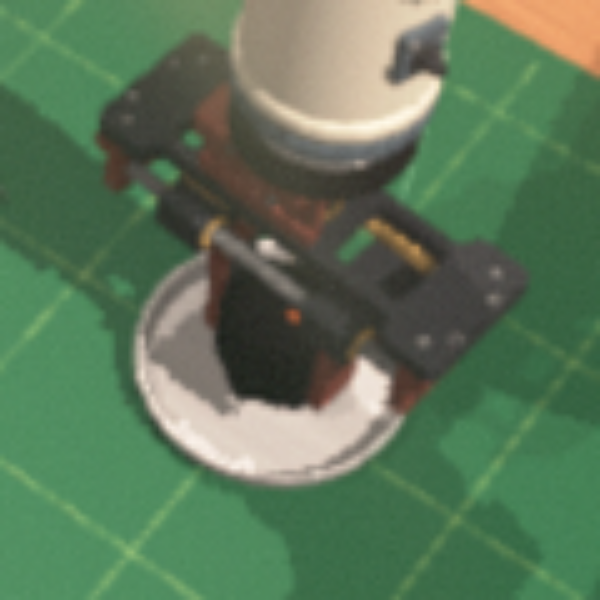

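Call:
{"name": "apply_moves", "arguments": {
  "commands": [
    {"travel": [0, 0, -0.5], "spin": 0},
    {"travel": [0, 0, -1], "spin": 0},
    {"travel": [0, 0, -1.5], "spin": 0},
    {"travel": [0, 0, -2], "spin": 0},
    {"travel": [0, 0, -2.5], "spin": 0},
    {"travel": [0, 0, -2.5], "spin": 0},
    {"travel": [0, 0, -2.5], "spin": 0}
  ]
}}

```text
time_s: 30.95
tool_pos: [555.4, 196.0, 194.1]
eef_rot: [0.744, 0.668, 0.0, 0.0]
ft_force: [-0.1, -0.2, -1.3]
opening: 49.9
```

```bash
python3 av.py pics/d2.png
```

```text
F [-0.07 -0.67 -0.69] [0.7  0.47 0.41] T [ 0.054 -0.127  0.01 ] P [555.42 195.98 194.11] 49.59257505469902 31.15
yaw 1.463
```

Call:
{"name": "apply_moves", "arguments": {
  "commands": [
    {"travel": [0, 0, -0.4], "spin": 0},
    {"travel": [0, 0, -0.8], "spin": 0},
    {"travel": [0, 0, -1.2], "spin": 0},
    {"travel": [0, 0, -1.2], "spin": 0},
    {"travel": [0, 0, -1.2], "spin": 0}
  ]
}}

```text
time_s: 31.78
tool_pos: [555.4, 196.0, 192.9]
eef_rot: [0.744, 0.668, -0.0, 0.0]
ft_force: [-1.0, 0.2, -0.9]
opening: 49.8
```

```bash
python3 av.py pics/d3.png
```

```text
F [-0.23  0.07 -0.95] [0.61 0.32 0.39] T [ 0.062 -0.141  0.003] P [555.42 195.97 192.9 ] 49.8336557808007 31.975
yaw 1.463
```

Call:
{"name": "apply_moves", "arguments": {
  "commands": [
    {"travel": [0, 0, -0.4], "spin": 0},
    {"travel": [0, 0, -0.8], "spin": 0},
    {"travel": [0, 0, -0.8], "spin": 0},
    {"travel": [0, 0, -0.8], "spin": 0}
  ]
}}

```text
time_s: 32.48
tool_pos: [555.4, 196.0, 192.4]
eef_rot: [0.744, 0.668, 0.0, 0.0]
ft_force: [-1.3, -0.7, 1.8]
opening: 49.9
```

```bash
python3 av.py pics/d4.png
```

```text
F [-1.59 -0.25  2.3 ] [0.26 0.48 0.44] T [-0.055  0.08  -0.028] P [555.41 195.98 192.34] 49.87403399956891 32.675
yaw 1.463
```

Contact with the tray floor shows as Fz going from -0.9 to +2.3 N. I'll open the fingers only partway, because fully open they would meet the tray wall.

Call:
{"name": "apply_moves", "arguments": {
  "commands": [
    {"travel": [0, 0, 0], "spin": 0},
    {"travel": [0, 0, 0], "spin": 0},
    {"travel": [0, 0, 0], "spin": 0},
    {"travel": [0, 0, 0], "spin": 0},
    {"travel": [0, 0, 0], "spin": 0}
  ],
  "fingers": 0.3
}}

```text
time_s: 33.3
tool_pos: [555.4, 196.0, 192.0]
eef_rot: [0.744, 0.668, -0.0, -0.0]
ft_force: [-0.3, 0.1, 0.0]
opening: 61.7
```

```bash
python3 av.py pics/e0.png
```

```text
F [ 0.07  0.11 -0.26] [0.37 0.44 0.58] T [ 0.063 -0.126 -0.012] P [555.41 195.97 192.06] 61.55246719200613 33.5
yaw 1.463
```

View pics/e0.png

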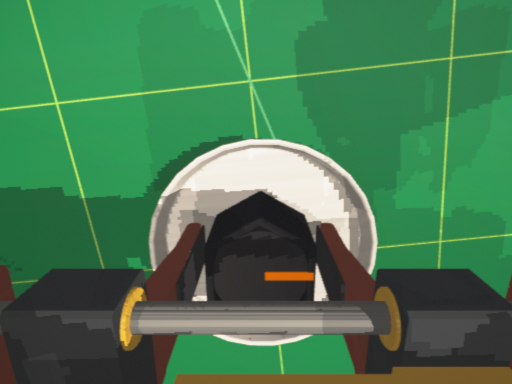

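The cap is released, with a gap on both sides. I'll lift straight up.

Call:
{"name": "apply_moves", "arguments": {
  "commands": [
    {"travel": [0, 0, 4], "spin": 0},
    {"travel": [0, 0, 12], "spin": 0},
    {"travel": [0, 0, 24], "spin": 0},
    {"travel": [0, 0, 40], "spin": 0},
    {"travel": [0, 0, 60], "spin": 0},
    {"travel": [0, 0, 80], "spin": 0},
    {"travel": [0, 0, 105], "spin": 0},
    {"travel": [0, 0, 130], "spin": 0},
    {"travel": [0, 0, 155], "spin": 0},
    {"travel": [0, 0, 175], "spin": 0},
    {"travel": [0, 0, 185], "spin": 0},
    {"travel": [0, 0, 185], "spin": 0},
    {"travel": [0, 0, 185], "spin": 0}
  ]
}}

```text
time_s: 35.12
tool_pos: [555.4, 196.0, 375.8]
eef_rot: [0.744, 0.668, -0.001, -0.0]
ft_force: [0.3, 0.1, -0.8]
opening: 61.2
```

```bash
python3 av.py pics/f0.png
python3 - <<'E'
from h import *
im=manip.get_image('scene')[:,:,::-1];cv2.imwrite('pics/f0s.png',im)
E
```

```text
F [-0.3   0.13 -0.24] [0.33 0.33 0.46] T [ 0.058 -0.144 -0.008] P [555.4  195.96 375.85] 61.60396841888831 35.325
yaw 1.463
```

View pics/f0.png

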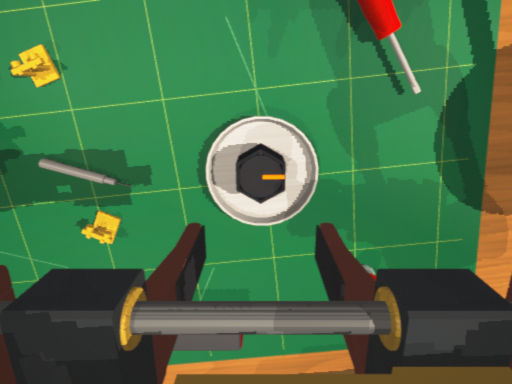

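View pics/f0s.png

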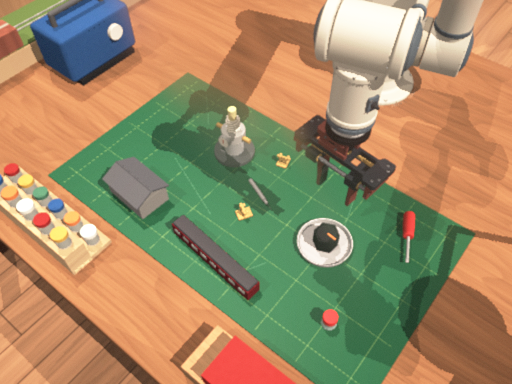

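The wrist view shows the cap at (261,173), upright in the middle of the tray, which is centred at (262,171). In the scene view the bystanders are where they started. I'm handing in.

```bash
python3 -c "
from bench import manip
print(manip.hand_in())"
```

```text
the job is handed in; nothing more can be done
None
```

The cap is off the filter housing and standing right way up, released, near the middle of the steel tray. I handed the job in at about 35 s of the 72 s allowed, and the hand-in gives no verdict.

- **Unscrewing:** I turned the cap about 7.7 rad over two grips, following it up at about 3.3 mm/rad. The grip was 4 to 6 N on the thread and 18 N for the last stretch.
- **Thread load:** Mean wrist forces were about 1 N or less at each stop while the cap was on the thread. The thread load itself could not be measured.
- **Coming free:** It let go at around 7.3 rad, held in the gripper, with about 2.7 N of spring showing on the tool. I then lifted it straight up, clear of the filter rod.
- **Setting down:** I lowered it until I felt about 2 N of contact, opened the fingers partway to 62 mm, and lifted away.
- **Last checks:** The wrist picture shows the cap upright and within a few mm of the tray's centre. In the scene picture the bystanders look unmoved, though I compared these by eye. The robot was touching nothing, with forces within noise.

One disagreement: partway through the first grip, the stripe's position in the wrist pictures moved by 1 to 3 pixels, which could have meant slip of a mm or two along the cap. The forces did not support that, so I went by the forces.

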